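# Put the specimen jars back with their own kind

### The job

Four closed specimen vessels are standing loose on the bench: a swing-top jar, a squat screw-cap jar and two slim vials. Put each away in the compartment tray that already holds one of its kind, one vessel to a compartment, standing upright on the compartment's floor. Set them down rather than letting them drop, let none tip over, and leave the ones already in the trays where they stand.

Things in the scene. Friction and masses are not known exactly. Their poses are not given: they have to be found in the camera images.
- clip_jar: Glass swing-top jar with a shell in it, standing loose on the bench: 58 mm diameter, 78 mm tall, clear glass lid (57 mm) on a brown-red ring; wire clasp sticks out 10 mm on its -x side, hinge 5 mm on its +x side, both 38 to 74 mm up, so grip its +y and -y sides. About 180 g. Origin: centre of its underside, z up.
- screw_jar: Squat glass screw-cap jar with a sea urchin in it, standing loose on the bench: 52 mm diameter, 60 mm tall, the top 16 mm a black cap 50 mm in diameter. About 120 g. Round, any grip direction. Origin: centre of its underside, z up.
- vial_a: Slim glass vial with a crab claw in it, standing loose on the bench: 30 mm diameter, 80 mm tall, the top 18 mm a black cap 28 mm in diameter. About 50 g. Round, any grip direction. Origin: centre of its underside, z up. The two loose vials are alike and either may take either free vial compartment.
- vial_b: Slim glass vial with a crab claw in it, standing loose on the bench: 30 mm diameter, 80 mm tall, the top 18 mm a black cap 28 mm in diameter. About 50 g. Round, any grip direction. Origin: centre of its underside, z up. Like vial_a.
- clip_tray: Plywood tray fixed on the bench: 6 mm walls and floor, sides 28 mm high, ends 40 mm, square compartments in a row along its y. Origin: tray centre at bench level. Swing-top jar tray, 92 x 178 mm: two compartments, 80 mm square inside, centred at y = -43 mm (taken by clip_stored) and y = +43 mm (free). Most finger room: closing along the tray's x.
- screw_tray: Plywood tray fixed on the bench: 6 mm walls and floor, sides 28 mm high, ends 40 mm, square compartments in a row along its y. Origin: tray centre at bench level. Screw-cap jar tray, 84 x 162 mm: two compartments, 72 mm square inside, centred at y = -39 mm (taken by screw_stored) and y = +39 mm (free). Most finger room: closing along the tray's x.
- vial_tray: Plywood tray fixed on the bench: 6 mm walls and floor, sides 28 mm high, ends 40 mm, square compartments in a row along its y. Origin: tray centre at bench level. Vial tray, 60 x 168 mm: three compartments, 48 mm square inside, centred at y = -54 mm (taken by vial_stored), y = 0 and y = +54 mm (both free). Most finger room: closing along the tray's x.
- clip_stored: Glass swing-top jar with a shell in it, already in the swing-top jar tray (loose in it, leave alone): 58 mm diameter, 78 mm tall, clear glass lid (57 mm) on a brown-red ring; wire clasp sticks out 10 mm on its -x side, hinge 5 mm on its +x side, both 38 to 74 mm up, so grip its +y and -y sides. About 180 g. Origin: centre of its underside, z up.
- screw_stored: Squat glass screw-cap jar with a sea urchin in it, already in the screw-cap jar tray (loose in it, leave alone): 52 mm diameter, 60 mm tall, the top 16 mm a black cap 50 mm in diameter. About 120 g. Round, any grip direction. Origin: centre of its underside, z up.
- vial_stored: Slim glass vial with a crab claw in it, already in the vial tray (loose in it, leave alone): 30 mm diameter, 80 mm tall, the top 18 mm a black cap 28 mm in diameter. About 50 g. Round, any grip direction. Origin: centre of its underside, z up.
Mind the look-alikes: they are no part of the job. Leave any blue or purple look-alike of the screw_jar alone.

How it is judged:
At the end, for the whole second after the job is handed in: Every loose vessel stands still, upright (0.1 rad), on the floor (5 mm) of a free compartment of its kind's tray, centred within 14 mm (swing-top jar), 13 mm (screw-cap jar) or 12 mm (vials, one per compartment); the three stored ones still stand in theirs (x of clip_jar in the frame of clip_tray between -0.014 and 0.014 m and z of clip_jar in the frame of clip_tray between 0.001 and 0.011 m and y of clip_jar in the frame of clip_tray between 0.029 and 0.057 m and angle between each of clip_jar, screw_jar, vial_a, vial_b, clip_stored, screw_stored, vial_stored's own z axis and vertical below 0.1 rad and linear speed of each of clip_jar, screw_jar, vial_a, vial_b, clip_stored, screw_stored, vial_stored below 0.03 m/s and x of screw_jar in the frame of screw_tray between -0.013 and 0.013 m and z of screw_jar in the frame of screw_tray between 0.001 and 0.011 m and y of screw_jar in the frame of screw_tray between 0.026 and 0.052 m and x of vial_a in the frame of vial_tray between -0.012 and 0.012 m and z of vial_a in the frame of vial_tray between 0.001 and 0.011 m and (y of vial_a in the frame of vial_tray between -0.012 and 0.012 m or y of vial_a in the frame of vial_tray between 0.042 and 0.066 m) and x of vial_b in the frame of vial_tray between -0.012 and 0.012 m and z of vial_b in the frame of vial_tray between 0.001 and 0.011 m and (y of vial_b in the frame of vial_tray between -0.012 and 0.012 m or y of vial_b in the frame of vial_tray between 0.042 and 0.066 m) and horizontal distance between vial_a and vial_b above 0.03 m and x of clip_stored in the frame of clip_tray between -0.014 and 0.014 m and z of clip_stored in the frame of clip_tray between 0.001 and 0.011 m and y of clip_stored in the frame of clip_tray between -0.057 and -0.029 m and x of screw_stored in the frame of screw_tray between -0.013 and 0.013 m and z of screw_stored in the frame of screw_tray between 0.001 and 0.011 m and y of screw_stored in the frame of screw_tray between -0.052 and -0.026 m and x of vial_stored in the frame of vial_tray between -0.012 and 0.012 m and z of vial_stored in the frame of vial_tray between 0.001 and 0.011 m and y of vial_stored in the frame of vial_tray between -0.066 and -0.042 m); the robot touches nothing.
It fails at once if a loose vessel is dropped (moves faster than 0.6 m/s with no finger on it, as in a fall of about 18 mm) ((linear speed of clip_jar above 0.6 m/s and contact force between the fingers and clip_jar below 0.05 N) or (linear speed of screw_jar above 0.6 m/s and contact force between the fingers and screw_jar below 0.05 N) or (linear speed of vial_a above 0.6 m/s and contact force between the fingers and vial_a below 0.05 N) or (linear speed of vial_b above 0.6 m/s and contact force between the fingers and vial_b below 0.05 N)).
It fails at once if a loose vessel is tipped over (leans more than 0.6 rad) (angle between any of clip_jar, screw_jar, vial_a, vial_b's own z axis and vertical above 0.6 rad).
It fails at once if a vessel already in a tray is shifted more than 12 mm or leans more than 0.3 rad (distance of any of clip_stored, screw_stored, vial_stored from where it was at the start of the episode above 0.012 m or angle between any of clip_stored, screw_stored, vial_stored's own z axis and vertical above 0.3 rad).
It also fails if it takes over 104 s, if anything falls off the work surface, if the arm or the gripper's body presses on something with over 40 N, if the wrist force passes 120 N, or if a joint passes its speed limit or range.

### The arm

A 6-joint arm with a two-finger parallel gripper is mounted at the origin on the work surface. World frame = base frame: x ahead of the robot, y to its left, z up, the work surface at z = 0. Lengths are in m, angles in rad, forces in N, time in s.
With the tool pointing down it reaches from about 0.325 to 0.85 m from the base axis. Payload 15.5 kg.
Tool frame: the origin (TCP) lies on the mounting face of the last link; the fingertips stand 191 mm ahead of it and the grasp point (between the pads) lies bot.tcp_to_grasp ahead of it (bot.tcp_to_grasp is the distance from the TCP to the grasp point, in m); z points along the fingers, y is the line along which they close (so a half turn about z gives the same grasp; the last joint's range is limited). The gripper opens to 91 mm and grips with 3 to 60 N. Pads are 32 mm wide; open, the fingers measure 118 mm over their backs; the gripper's body (76 mm by 178 mm) begins 60 mm behind the grasp point.
Start: joints at [1.06, 0.494, 1.345, -0, 1.302, -0.096], TCP at [0.252, 0.572, 0.405] pointing down, gripper open.
Joint ranges: [-2.91, 2.91], [-0.82, 2.16], [0.22, 2.67], [-1.22, 4.37], [0.12, 2.79], [-3.08, 3.08]. Speed limits (rad/s): [1.89, 1.89, 2.57, 3.01, 3.01, 3.01].

### API

Orientations are given as a rotation vector (axis times angle).
In Python, from station import bot, optics, finish_job gives the robot as it stands.
- The arm moves only by the tool tcp_steps, called in YAML: its name, and indented under it one key for each argument. Schema: {"type":"object","properties":{"moves":{"type":"array","items":{"type":"array","items":{"type":"array","items":{"type":"number"},"minItems":7,"maxItems":7},"minItems":1,"maxItems":12},"minItems":1,"maxItems":1},"clamp_n":{"type":"number"},"only":{"type":"string"},"quiet":{"type":"boolean"},"lines":{"type":"string"}},"required":["moves"],"additionalProperties":false}. moves is a list that holds a single list of rows (three levels of brackets), with 1 to 12 rows, each of 7 numbers: a rotation vector rx, ry, rz in normalised numbers (1 is 4 rad), then dx, dy, dz in shares of 0.75 m (1.0 is 0.75 m), then the opening from 0.0 (shut) to 1.0 (fully open); each row is the pose to reach, as a shift and turn from the pose commanded when the call began, along the tool's axes at that moment; what a row does not reach only later rows make up. A row lasts 1/10 s, in which the tool goes at most 0.05 m and 0.15 rad, less where a joint would pass 70% of its speed; a pose out of reach is approached as far as the arm can. The fingers move at their own pace and stop on an object; clamp_n is the grip in N (left out, the last holds). Time passes only in rows, so rows that do not move let the fingers close. The tool returns the time, the measured TCP pose, the force, the opening and the grip force at its end. only (a regular expression) keeps the lines of the reply that match it, lines (a string "A,B") keeps lines A to B, and quiet returns only ok. Shift and turn numbers lie between -1 and 1, and a call with a number outside is refused. Input that does not fit is refused with a message, and nothing moves.
- bot.observe(): the state, without advancing time (a new reading comes with each control period).
- optics.read_camera(name): name is "scene" or "top" or "wrist"; returns the picture (420x560x3 uint8, red, green, blue); there is no depth.
- optics.get_calibration(name): a dict with "intrinsics" (3x3 intrinsics, pixels), "cam_to_world" (4x4, takes a point from camera to world coordinates). Camera axes: x right, y down, z forward; pixel columns grow to the right and rows downward; lengths in m; the calibration is good to about 2 mm. A picture is of the moment at which its call begins: read the wrist's pose just before it. get_calibration takes no time and is no camera call; for the wrist camera it gives the pose at the moment of the call.
- finish_job(): hands the job in; it is judged then, once.
The state is a dict: "time": time; "joint_pos": joint angles; "joint_vel": joint speeds; "joint_efforts": joint torques, N m; "ee_pos": TCP position; "eef_rot": TCP orientation; "ft_force": force on the tool from outside, world axes, zero at the start; "wrist_torque": the same for the moment, N m; "finger_gap": opening from 0.0 (shut) to 1.0 (fully open); "finger_force": force on a finger pad.
Only numpy, scipy, OpenCV 4.12 (cv2) and the standard library are available. Lean on these libraries where they do the work, as an engineer would, in place of code of your own. Each camera call takes 0.05 s, during which the arm holds its last target. There are 200 camera calls.

## Working session

There is one attempt and no reset: what is moved stays moved. The work goes in short steps, Python scripts to look and compute and a tool call to move; the robot and the scene stay as the last step left them, time stands still between calls to the robot, and variables do not carry over. Pictures are saved under pics/ and viewed, at most 14 in all, crops included, and the job is handed in when it is done.

```bash
ls; mkdir -p pics
```

Run:
```python
from station import bot, optics
import cv2
for n in("top","scene"):
    im=optics.read_camera(n); cv2.imwrite(f"pics/{n}0.png",im[:,:,::-1])
    c=optics.get_calibration(n); print(n,c["intrinsics"],c["cam_to_world"])
s=bot.observe(); print(s, bot.tcp_to_grasp)
c=optics.get_calibration("wrist"); print(c)
```

```text
pics
top [[490.16269129   0.         280.49573469]
 [  0.         490.16269129 205.54997836]
 [  0.           0.           1.        ]] [[ 0.0290441  -0.99697496  0.07209273  0.3825688 ]
 [-0.99953594 -0.02830459  0.01125859  0.00777375]
 [-0.00918398 -0.07238627 -0.99733439  1.19974821]
 [ 0.          0.          0.          1.        ]]
scene [[393.68401004   0.         279.77305759]
 [  0.         393.68401004 206.00524242]
 [  0.           0.           1.        ]] [[-0.74762215  0.46509974 -0.47407104  0.94195205]
 [ 0.66399731  0.50951486 -0.54726792  0.55471776]
 [-0.01298793 -0.72393152 -0.68974957  0.72432921]
 [ 0.          0.          0.          1.        ]]
{'time': 0.1, 'joint_pos': array([ 1.06051015e+00,  4.94135558e-01,  1.34606825e+00, -3.44687807e-05,
        1.30249143e+00, -9.54658688e-02]), 'joint_vel': array([-0.00073221,  0.00072321, -0.00237687,  0.00142934, -0.00017357,
       -0.00115041]), 'joint_efforts': array([ 3.11156437e-04, -8.80249858e+01, -3.82535148e+01,  7.07065081e-02,
        4.84398531e-02, -3.48516983e-05]), 'ee_pos': array([0.25180893, 0.57188546, 0.40418906]), 'eef_rot': array([-6.46861055e-01, -3.07397226e+00,  1.66852225e-03]), 'ft_force': array([ 0.44877117, -0.91054203, -0.44849492]), 'wrist_torque': array([-0.03737655, -0.00731505, -0.03872102]), 'finger_force': 0.0, 'finger_gap': 1.0040790465430982} 0.172
{'intrinsics': array([[329.53809897,   0.        , 282.25018834],
       [  0.        , 329.53809897, 207.43813204],
       [  0.        ,   0.        ,   1.        ]]), 'cam_to_world': array([[ 4.02261053e-01,  8.74789031e-01,  2.70055913e-01,
         1.75414715e-01],
       [ 9.15524952e-01, -3.84256974e-01, -1.18998490e-01,
         6.05836476e-01],
       [-3.27706380e-04,  2.95111384e-01, -9.55462801e-01,
         3.83150008e-01],
       [ 0.00000000e+00,  0.00000000e+00,  0.00000000e+00,
         1.00000000e+00]])}
```

View pics/top0.png

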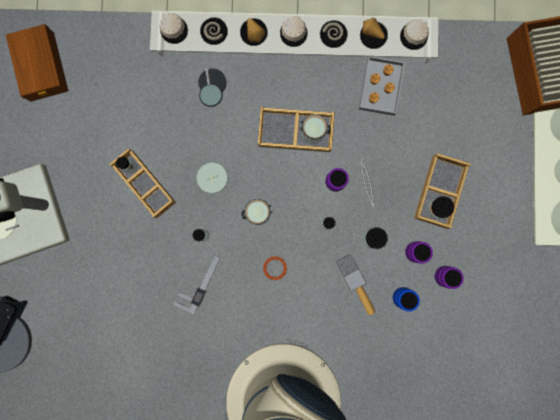

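View pics/scene0.png

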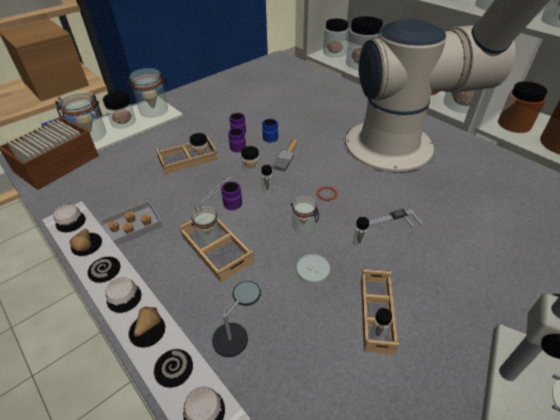

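Create h.py:
```python
import numpy as np, cv2
from station import bot, optics
def ray(n,p,c=None):
    c=c or optics.get_calibration(n); K,T=c["intrinsics"],c["cam_to_world"]
    d=T[:3,:3]@np.linalg.solve(K,[p[0],p[1],1.]); return T[:3,3],d/np.linalg.norm(d)
def plane(n,p,z,c=None):
    o,d=ray(n,p,c); return o+d*(z-o[2])/d[2]
def tri(rs):
    A=[np.eye(3)-np.outer(d,d) for o,d in rs]
    return np.linalg.solve(sum(A),sum(a@o for a,(o,d) in zip(A,rs)))
def blobs(m,amin):
    n,l,s,c=cv2.connectedComponentsWithStats(m.astype(np.uint8))
    return [(c[i].round(1),s[i]) for i in range(1,n) if s[i][4]>=amin]
```

Run:
```python
from h import *
t=cv2.imread("pics/top0.png"); s=cv2.imread("pics/scene0.png")
for nm,im,roi in(("top",t,(90,95,480,320)),("scene",s,(150,100,420,370))):
    x0,y0,x1,y1=roi; r=im[y0:y1,x0:x1]; hsv=cv2.cvtColor(r,cv2.COLOR_BGR2HSV)
    m=(r.max(2)<55)
    print(nm,"dark"); 
    for c,st in blobs(m,25): print(c+[x0,y0],st[2:], st[:2]+[x0,y0])
    w=(hsv[...,0]>8)&(hsv[...,0]<28)&(hsv[...,1]>90)&(hsv[...,2]>90)
    w=cv2.morphologyEx(w.astype(np.uint8),cv2.MORPH_CLOSE,np.ones((3,3)))
    for cn in cv2.findContours(w,cv2.RETR_EXTERNAL,cv2.CHAIN_APPROX_NONE)[0]:
        if cv2.contourArea(cn)>400:
            b=cv2.boxPoints(cv2.minAreaRect(cn))+[x0,y0]; print("wood",b.round(1).tolist())
cr=lambda im,x,y,w,f:cv2.resize(im[y-w:y+w,x-w:x+w],(390,290) if 0 else (f,f),interpolation=cv2.INTER_CUBIC)
a=np.hstack([cr(t,257,211,24,400),cr(t,390,250,45,400)])
b=np.hstack([cr(s,304,212,28,200),cr(s,250,157,28,200),cr(s,362,230,28,200),cr(s,266,176,28,200)])
cv2.imwrite("pics/crop1.png",np.vstack([a,b]))
```

```text
top dark
[122.4 162.6] [ 14  13 128] [116 156]
[337.8 177.9] [ 16  15 195] [330 171]
[442.5 206.8] [ 22  21 363] [432 197]
[328.9 222.7] [11 11 99] [324 218]
[376.1 237.8] [ 21  21 342] [366 228]
[198.4 234.8] [ 12  12 107] [193 229]
[421.8 252.2] [ 17  16 207] [414 245]
[452.6 277.7] [ 16  16 212] [445 270]
[408.6 300.3] [ 16  16 201] [401 293]
wood [[413.8, 217.3], [433.6, 151.8], [470.3, 162.9], [450.6, 228.4]]
wood [[109.5, 163.4], [129.3, 147.0], [173.6, 200.6], [153.8, 217.0]]
wood [[257.4, 145.5], [260.1, 106.9], [333.9, 112.1], [331.2, 150.6]]
scene dark
[387.5 108.7] [ 51  15 142] [369 100]
[236.5 116.2] [12  6 55] [231 114]
[269.5 122.1] [12  7 57] [264 119]
[235.5 131.2] [13  8 71] [230 127]
[197.9 139.1] [ 18  13 177] [190 133]
[249.3 152.4] [ 18  14 199] [241 146]
[266.3 169.8] [11 11 94] [261 165]
[230.3 186.8] [ 15  10 111] [223 182]
[397.8 215.1] [17  9 53] [390 210]
[362.4 222.9] [ 13  13 130] [356 217]
[383.3 316.1] [ 17  17 223] [375 308]
[156.6 332. ] [ 15  28 249] [150 318]
[229.7 340.4] [ 35  34 837] [213 323]
[166.4 360.1] [ 27  19 187] [155 351]
[187.3 360.2] [16 20 99] [177 350]
[170.8 364.7] [12  9 73] [165 361]
wood [[361.7, 270.1], [394.9, 268.7], [398.4, 352.8], [365.2, 354.2]]
wood [[178.3, 227.9], [211.5, 201.4], [256.9, 258.1], [223.7, 284.6]]
wood [[156.5, 149.1], [210.9, 134.7], [217.4, 159.0], [162.9, 173.4]]
```

View pics/crop1.png

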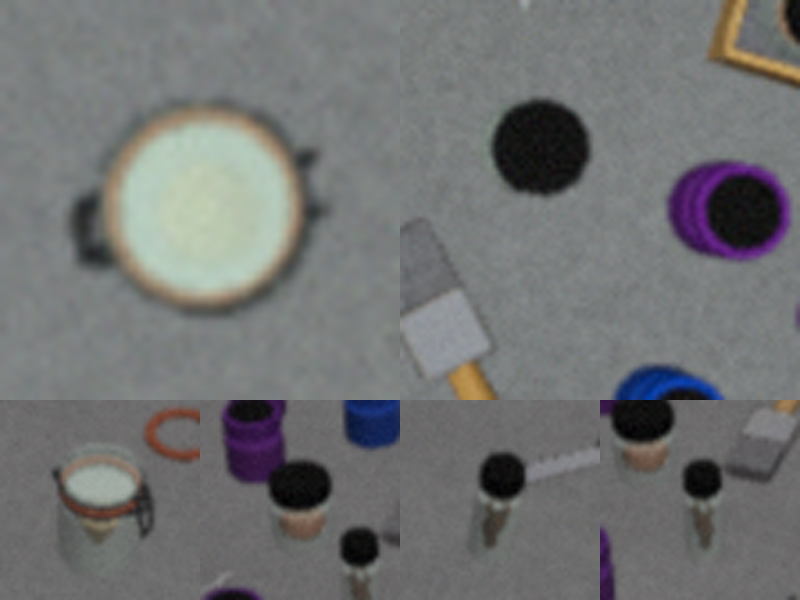

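Run:
```python
from h import *
np.set_printoptions(precision=4,suppress=True)
P={"clip":((257.6,211.6),(304.8,207)),"screw":((376.1,237.8),(249.3,152.4)),"va":((198.4,234.8),(362.4,222.9)),"vb":((328.9,222.7),(266.3,169.8)),
"screw_st":((442.5,206.8),(197.9,139.1)),"vial_st":((122.4,162.6),(383.3,316.1))}
H={"clip":.078,"screw":.058,"va":.078,"vb":.078,"screw_st":.064,"vial_st":.084}
for k,(a,b) in P.items():
    print(k,"tri",tri([ray("top",a),ray("scene",b)]),"plane",plane("top",a,H[k]))
W={"screw":([[413.8,217.3],[433.6,151.8],[470.3,162.9],[450.6,228.4]],[[156.5,149.1],[210.9,134.7],[217.4,159.0],[162.9,173.4]]),
"vial":([[109.5,163.4],[129.3,147.0],[173.6,200.6],[153.8,217.0]],[[361.7,270.1],[394.9,268.7],[398.4,352.8],[365.2,354.2]]),
"clip":([[257.4,145.5],[260.1,106.9],[333.9,112.1],[331.2,150.6]],[[178.3,227.9],[211.5,201.4],[256.9,258.1],[223.7,284.6]])}
for k,(q,q2) in W.items():
    q=np.array(q); w=np.array([plane("top",p,.036) for p in q])[:,:2]
    L=[np.linalg.norm(w[i]-w[(i+1)%4]) for i in range(4)]
    i=int(np.argmax(L[:2])); e=w[i]-w[i+1]; ang=np.degrees(np.arctan2(e[1],e[0]))
    print(k,"ctr",w.mean(0),"sides",np.array(L),"long axis deg",ang,"tri",tri([ray("top",q.mean(0)),ray("scene",np.mean(q2,0))]))
# jar x dir
a=plane("top",(233+90*.12,187+230*.12),.056)-plane("top",(233+312*.12,187+185*.12),.056); print("clasp->hinge deg",np.degrees(np.arctan2(-a[1],-a[0])))
s=bot.observe(); from scipy.spatial.transform import Rotation as R; print(R.from_rotvec(s["eef_rot"]).as_matrix())
```

```text
clip tri [0.4479 0.0743 0.0656] plane [0.4483 0.0725 0.078 ]
screw tri [ 0.3967 -0.2043  0.0535] plane [ 0.3964 -0.2033  0.058 ]
va tri [0.3914 0.2071 0.0726] plane [0.3912 0.2063 0.078 ]
vb tri [ 0.4275 -0.0917  0.072 ] plane [ 0.4275 -0.0914  0.078 ]
screw_st tri [ 0.4728 -0.3562  0.0588] plane [ 0.4724 -0.3545  0.064 ]
vial_st tri [0.5527 0.3889 0.0794] plane [0.5521 0.3873 0.084 ]
screw ctr [ 0.5148 -0.3623] sides [0.1647 0.0908 0.1643 0.0902] long axis deg 163.86956126998857 tri [ 0.5149 -0.3663  0.0195]
vial ctr [0.5141 0.3555] sides [0.0614 0.1693 0.0609 0.169 ] long axis deg 41.7180219769539 tri [0.5145 0.3615 0.02  ]
clip ctr [ 0.6531 -0.0101] sides [0.0946 0.1786 0.0941 0.1775] long axis deg 87.4208873350393 tri [ 0.6538 -0.0086  0.0225]
clasp->hinge deg -76.88564905654579
[[-0.9152  0.403  -0.0005]
 [ 0.403   0.9152 -0.001 ]
 [ 0.0001 -0.0011 -1.    ]]
```

Add to h.py:
```python
from scipy.spatial.transform import Rotation as R
def go(x,y,zg,yaw):
    """tool-frame shift and rz to put grasp point at x,y,zg closing along yaw (deg)"""
    s=bot.observe(); M=R.from_rotvec(s["eef_rot"]).as_matrix()
    d=M.T@(np.array([x,y,zg+bot.tcp_to_grasp])-s["ee_pos"])
    a=np.radians(yaw); T=np.column_stack([[-np.sin(a),np.cos(a),0],[np.cos(a),np.sin(a),0],[0,0,-1]])
    T2=T@np.diag([-1,-1,1]); 
    for Q in(T,T2):
        rv=R.from_matrix(M.T@Q).as_rotvec(); print("rot",rv.round(3),"q6~",round(s["joint_pos"][5]+rv[2],2),end=" | ")
    print("shift",d.round(4),"t",round(s["time"],1))
```

```bash
python3 -c "
from h import *
go(.514,.3555,.22,131.7)"
```

```text
rot [-1.000e-03 -1.000e-03 -1.143e+00] q6~ -1.24 | rot [-1.000e-03  1.000e-03  1.999e+00] q6~ 1.9 | shift [-0.3272 -0.0924  0.0123] t 0.1
```

Careful with the scale: shifts go in shares of 0.75 m and turns go in shares of 4 rad. That gives: -0.327 m / 0.75 = -0.436, -0.092 m / 0.75 = -0.1227, -1.143 rad / 4 = -0.2858.

tcp_steps:
  moves:
    - [[0,0,-0.2858,-0.436,-0.1227,0.016,1],[0,0,-0.2858,-0.436,-0.1227,0.016,1],[0,0,-0.2858,-0.436,-0.1227,0.016,1],[0,0,-0.2858,-0.436,-0.1227,0.016,1],[0,0,-0.2858,-0.436,-0.1227,0.016,1],[0,0,-0.2858,-0.436,-0.1227,0.016,1],[0,0,-0.2858,-0.436,-0.1227,0.016,1],[0,0,-0.2858,-0.436,-0.1227,0.016,1],[0,0,-0.2858,-0.436,-0.1227,0.016,1],[0,0,-0.2858,-0.436,-0.1227,0.016,1]]

```text
time: 1.1
ee_pos: [0.5145, 0.3554, 0.3923]
eef_rot: [1.117, -2.935, 0.0]
ft_force: [0.5, 0.7, 0.6]
finger_gap: 0.999
finger_force: 0.0
```

Run:
```python
from h import *
c=optics.get_calibration("wrist");im=optics.read_camera("wrist")[:,:,::-1]; cv2.imwrite("pics/w_vt.png",im); np.save("w_vt.npy",c["cam_to_world"])
```

```text
(no output)
```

View pics/w_vt.png

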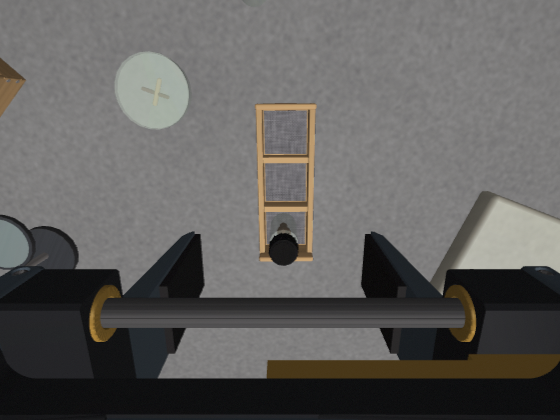

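Run:
```python
from h import *
im=cv2.imread("pics/w_vt.png"); c=optics.get_calibration("wrist"); print(abs(c["cam_to_world"]-np.load("w_vt.npy")).max())
cv2.imwrite("pics/w_vt_crop.png",cv2.resize(im[95:270,240:335],None,fx=3.4,fy=3.4,interpolation=cv2.INTER_CUBIC))
h=cv2.cvtColor(im,cv2.COLOR_BGR2HSV); w=(h[...,1]>90)&(h[...,0]>8)&(h[...,0]<28)&(h[...,2]>80)
def runs(v,o):
    i=np.flatnonzero(np.diff(np.r_[0,v.astype(int),0])); return [(a+o,b+o-1) for a,b in i.reshape(-1,2)]
for col in(272,285,298): print("col",col,runs(w[95:225,col],95))
for row in(120,140,175,195): print("row",row,runs(w[row,240:335],240))
rc=[runs(w[r,240:335],240) for r in(125,140,175,195)]
for nm,p,z in(("end",(286,106),.04),("div1",(285.5,159.5),.028),("div2",(285,209),.028)): print(nm,plane("wrist",p,z,c).round(4))
```

```text
0.0006720088713128014
col 272 [(np.int64(104), np.int64(109)), (np.int64(154), np.int64(162)), (np.int64(201), np.int64(211))]
col 285 [(np.int64(104), np.int64(109)), (np.int64(154), np.int64(162)), (np.int64(201), np.int64(211))]
col 298 [(np.int64(104), np.int64(109)), (np.int64(154), np.int64(162)), (np.int64(201), np.int64(211))]
row 120 [(np.int64(256), np.int64(262)), (np.int64(307), np.int64(307)), (np.int64(309), np.int64(314))]
row 140 [(np.int64(257), np.int64(263)), (np.int64(307), np.int64(313))]
row 175 [(np.int64(258), np.int64(264)), (np.int64(308), np.int64(313))]
row 195 [(np.int64(258), np.int64(264)), (np.int64(306), np.int64(312))]
end [0.4495 0.3032 0.04  ]
div1 [0.4895 0.3386 0.028 ]
div2 [0.5302 0.3743 0.028 ]
```

View pics/w_vt_crop.png

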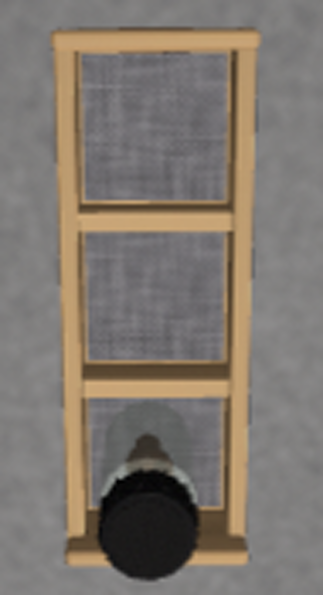

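Run:
```python
from h import *
c=optics.get_calibration("wrist")
e=plane("wrist",(286,107),.04,c);a=plane("wrist",(286.3,160.3),.028,c);b=plane("wrist",(285.9,209.1),.028,c)
print(e,a,b,np.linalg.norm((a-b)[:2]),np.linalg.norm((e-a)[:2]))
d=(a-b)[:2]; print("dir",np.degrees(np.arctan2(d[1],d[0])),"mid",(a+b)[:2]/2,"far",(e+a)[:2]/2)
D=(e-b)[:2]; print(np.degrees(np.arctan2(D[1],D[0])))
go(.3912,.2065,.12,131.7)
```

```text
[0.45018315 0.30383098 0.04      ] [0.48957781 0.33974233 0.028     ] [0.52965504 0.37508776 0.028     ] 0.05343673188121157 0.05330632128587994
dir -138.5898658370274 mid [0.50961643 0.35741504] far [0.46988048 0.32178665]
-138.11968531686148
rot [ 0.    -0.001 -0.001] q6~ -1.79 | rot [-1.00e-03 -0.00e+00  3.14e+00] q6~ 1.35 | shift [ 0.191  -0.0301  0.1005] t 1.1
```

Scaled: 0.191 m / 0.75 = 0.2547, 0.05 m / 0.75 = 0.0667.

tcp_steps:
  moves:
    - [[0,0,0,0.2547,-0.04,0.0667,1],[0,0,0,0.2547,-0.04,0.0667,1],[0,0,0,0.2547,-0.04,0.0667,1],[0,0,0,0.2547,-0.04,0.0667,1],[0,0,0,0.2547,-0.04,0.0667,1],[0,0,0,0.2547,-0.04,0.0667,1]]

```text
time: 1.75
ee_pos: [0.3908, 0.2064, 0.3428]
eef_rot: [1.116, -2.936, -0.0]
ft_force: [0.7, 0.6, 0.6]
finger_gap: 1.005
finger_force: 0.0
```

Create capcheck.py:
```python
from h import *
import sys
z=float(sys.argv[1]); c=optics.get_calibration("wrist"); im=optics.read_camera("wrist")[:,:,::-1]; cv2.imwrite(sys.argv[2],im)
roi=im[100:260,210:350]
for p,st in blobs(roi.max(2)<45,150): print(p+[210,100],st[2:],plane("wrist",p+[210,100],z,c).round(4))
```

```bash
python3 capcheck.py .08 pics/w_va.png
```

```text
[283.2 213.5] [  35   38 1047] [0.3875 0.2043 0.08  ]
```

View pics/w_va.png

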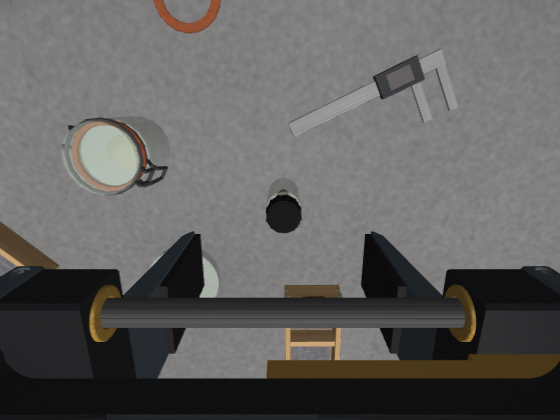

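Scaled: 0.12 m / 0.75 = 0.16, 0.002 m / 0.75 = 0.0027.

tcp_steps:
  moves:
    - [[0,0,0,0.0027,0,0.0533,1],[0,0,0,0.0027,0,0.1067,1],[0,0,0,0.0027,0,0.1333,1],[0,0,0,0.0027,0,0.16,1],[0,0,0,0.0027,0,0.16,0.6],[0,0,0,0.0027,0,0.16,0.2],[0,0,0,0.0027,0,0.16,0.2],[0,0,0,0.0027,0,0.16,0.2],[0,0,0,0.0027,0,0.16,0.2],[0,0,0,0.0027,0,0.16,0.2]]
  clamp_n: 20

```text
time: 2.8
ee_pos: [0.3901, 0.2052, 0.2232]
eef_rot: [-1.118, 2.935, -0.0]
ft_force: [0.1, 0.5, -0.2]
finger_gap: 0.507
finger_force: 0.0
```

tcp_steps:
  moves:
    - [[0,0,0,0,0,0,0],[0,0,0,0,0,0,0],[0,0,0,0,0,0,0],[0,0,0,0,0,0,0],[0,0,0,0,0,0,0],[0,0,0,0,0,0,0],[0,0,0,0,0,0,0],[0,0,0,0,0,0,0]]
  clamp_n: 20

```text
time: 3.6
ee_pos: [0.39, 0.2052, 0.2227]
eef_rot: [-1.119, 2.936, -0.0]
ft_force: [0.2, -0.7, 1.5]
finger_gap: 0.324
finger_force: 19.9
```

Scaled: -0.11 m / 0.75 = -0.1467, -0.07 m / 0.75 = -0.0933.

tcp_steps:
  moves:
    - [[0,0,0,0,0,-0.04,0],[0,0,0,0,0,-0.0933,0],[0,0,0,0,0,-0.1467,0],[0,0,0,0,0,-0.1467,0]]

```text
time: 4.0
ee_pos: [0.3908, 0.2056, 0.3367]
eef_rot: [-1.117, 2.929, -0.0]
ft_force: [-0.2, 0.6, -1.6]
finger_gap: 0.326
finger_force: 19.9
```

```bash
python3 -c "
from h import *
go(.471,.3213,.17,131.7)"
```

```text
rot [-0.002  0.006  0.001] q6~ -1.95 | rot [-0.01  -0.004 -3.141] q6~ -5.09 | shift [-0.1369  0.033  -0.0045] t 4.0
```

Scaled: -0.137 m / 0.75 = -0.1827, -0.105 m / 0.75 = -0.14.

tcp_steps:
  moves:
    - [[0,0,0,-0.0467,0.0107,0,0],[0,0,0,-0.0933,0.0213,0,0],[0,0,0,-0.14,0.0333,0,0],[0,0,0,-0.1827,0.044,0,0],[0,0,0,-0.1827,0.044,0,0],[0,0,0,-0.1827,0.044,0,0]]

```text
time: 4.6
ee_pos: [0.47, 0.3212, 0.3316]
eef_rot: [1.119, -2.934, 0.0]
ft_force: [-0.5, 0.2, -2.2]
finger_gap: 0.325
finger_force: 19.9
```

```bash
python3 -c "
from h import *
c=optics.get_calibration('wrist');cv2.imwrite('pics/w_p1.png',optics.read_camera('wrist')[:,:,::-1])
go(.471,.3213,.058,131.7)"
```

```text
rot [ 0.    -0.002  0.001] q6~ -1.8 | rot [ 3.000e-03  1.000e-03 -3.141e+00] q6~ -4.95 | shift [-0.0016 -0.0004  0.1019] t 4.7
```

View pics/w_p1.png

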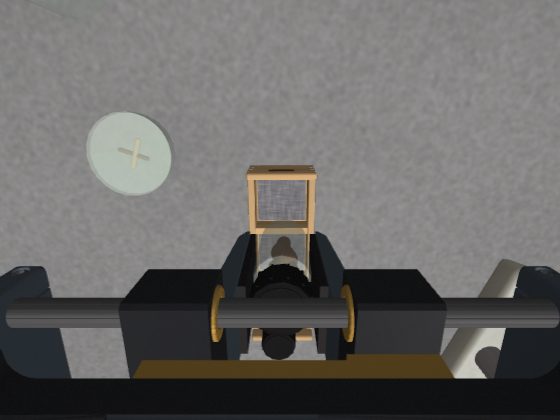

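Scaled: 0.101 m / 0.75 = 0.1347, 0.099 m / 0.75 = 0.132.

tcp_steps:
  moves:
    - [[0,0,0,-0.0013,0,0.0533,0],[0,0,0,-0.0013,0,0.0933,0],[0,0,0,-0.0013,0,0.1173,0],[0,0,0,-0.0013,0,0.1267,0],[0,0,0,-0.0013,0,0.132,0],[0,0,0,-0.0013,0,0.1347,0],[0,0,0,-0.0013,0,0.1347,0],[0,0,0,-0.0013,0,0.1347,0]]

```text
time: 5.45
ee_pos: [0.4712, 0.3217, 0.2325]
eef_rot: [-1.118, 2.935, 0.0]
ft_force: [0.1, -0.9, -1.6]
finger_gap: 0.323
finger_force: 19.9
```

Scaled: 0.003 m / 0.75 = 0.004, 0.002 m / 0.75 = 0.0027.

tcp_steps:
  moves:
    - [[0,0,0,0,0,0.0013,0],[0,0,0,0,0,0.0027,0],[0,0,0,0,0,0.004,0],[0,0,0,0,0,0.004,0],[0,0,0,0,0,0.004,0]]

```text
time: 5.95
ee_pos: [0.4711, 0.3217, 0.2287]
eef_rot: [-1.119, 2.936, 0.0]
ft_force: [0.0, 0.4, 0.7]
finger_gap: 0.324
finger_force: 19.9
```

Scaled: -0.14 m / 0.75 = -0.1867, -0.1 m / 0.75 = -0.1333.

tcp_steps:
  moves:
    - [[0,0,0,0,0,0,0.4],[0,0,0,0,0,0,0.5],[0,0,0,0,0,0,0.6],[0,0,0,0,0,0,0.7],[0,0,0,0,0,0,0.8],[0,0,0,0,0,0,0.8],[0,0,0,0,0,-0.04,0.8],[0,0,0,0,0,-0.08,0.8],[0,0,0,0,0,-0.1333,1],[0,0,0,0,0,-0.1867,1],[0,0,0,0,0,-0.1867,1]]

```text
time: 7.05
ee_pos: [0.4719, 0.3222, 0.3738]
eef_rot: [-1.116, 2.928, 0.002]
ft_force: [0.9, 0.6, -0.9]
finger_gap: 0.998
finger_force: 0.0
```

Run:
```python
from h import *
c=optics.get_calibration("wrist"); im=optics.read_camera("wrist")[:,:,::-1]; cv2.imwrite("pics/w_after1.png",im)
roi=im[100:280,210:350]
for p,st in blobs(roi.max(2)<45,100): print(p+[210,100],st[2:],plane("wrist",p+[210,100],.086,c).round(4))
t=optics.read_camera("top")[:,:,::-1]; cv2.imwrite("pics/top1.png",t)
for p,st in blobs(t[140:260,100:380].max(2)<55,40): print(p+[100,140],st[2:],plane("top",p+[100,140],.084).round(4))
go(.4275,-.0915,.17,131.7);go(.4275,-.0915,.17,60)
```

```text
[284.1 202.5] [ 33  35 874] [0.469  0.3208 0.086 ]
[132.7 163.8] [  67   59 1707] [0.5499 0.3634 0.084 ]
[337.8 177.9] [ 16  15 196] [ 0.5304 -0.1089  0.084 ]
[149.3 197.8] [ 12  11 110] [0.4725 0.3213 0.084 ]
[126.4 210. ] [10 12 57] [0.443  0.3724 0.084 ]
[102.2 214.5] [ 7 22 73] [0.4311 0.4274 0.084 ]
[328.9 222.6] [11 11 98] [ 0.4275 -0.0908  0.084 ]
[373.4 237.7] [ 14  21 238] [ 0.3961 -0.1923  0.084 ]
rot [-0.     0.002  0.   ] q6~ -1.8 | rot [-3.000e-03 -1.000e-03 -3.141e+00] q6~ -4.95 | shift [ 0.3075 -0.2794  0.0271] t 7.2
rot [1.000e-03 2.000e-03 1.252e+00] q6~ -0.55 | rot [-2.00e-03  1.00e-03 -1.89e+00] q6~ -3.69 | shift [ 0.3075 -0.2794  0.0271] t 7.2
```

Scaled: 0.308 m / 0.75 = 0.4107, -0.279 m / 0.75 = -0.372.

tcp_steps:
  moves:
    - [[0,0,0,0.4107,-0.372,0.036,1],[0,0,0,0.4107,-0.372,0.036,1],[0,0,0,0.4107,-0.372,0.036,1],[0,0,0,0.4107,-0.372,0.036,1],[0,0,0,0.4107,-0.372,0.036,1],[0,0,0,0.4107,-0.372,0.036,1],[0,0,0,0.4107,-0.372,0.036,1],[0,0,0,0.4107,-0.372,0.036,1],[0,0,0,0.4107,-0.372,0.036,1],[0,0,0,0.4107,-0.372,0.036,1],[0,0,0,0.4107,-0.372,0.036,1]]

```text
time: 8.25
ee_pos: [0.4265, -0.0914, 0.3409]
eef_rot: [1.117, -2.935, -0.002]
ft_force: [0.3, 0.0, -0.4]
finger_gap: 0.999
finger_force: 0.0
```

```bash
python3 capcheck.py .08 pics/w_vb.png; python3 -c "
from h import *
go(.4275,-.0915,.05,131.7)"
```

```text
[216.7 106.2] [ 18  17 213] [ 0.3944 -0.1806  0.08  ]
[281.  214.5] [  37   39 1053] [ 0.424  -0.0944  0.08  ]
rot [ 0.001 -0.001  0.001] q6~ -2.65 | rot [ 1.000e-03  2.000e-03 -3.141e+00] q6~ -5.79 | shift [-0.0003 -0.0012  0.1191] t 8.3
```

Scaled: 0.119 m / 0.75 = 0.1587, 0.1 m / 0.75 = 0.1333.

tcp_steps:
  moves:
    - [[0,0,0,0.0013,0,0.0533,1],[0,0,0,0.0013,0,0.1067,1],[0,0,0,0.0013,0,0.1333,1],[0,0,0,0.0013,0,0.1587,0.8],[0,0,0,0.0013,0,0.1587,0.6],[0,0,0,0.0013,0,0.1587,0.3],[0,0,0,0.0013,0,0.1587,0],[0,0,0,0.0013,0,0.1587,0],[0,0,0,0.0013,0,0.1587,0],[0,0,0,0.0013,0,0.1587,0],[0,0,0,0.0013,0,0.1587,0],[0,0,0,0.0013,0,0.1587,0]]
  clamp_n: 20

```text
time: 9.5
ee_pos: [0.4261, -0.0923, 0.2229]
eef_rot: [-1.119, 2.936, -0.0]
ft_force: [-0.6, -0.1, 5.6]
finger_gap: 0.326
finger_force: 20.0
```

tcp_steps:
  moves:
    - [[0,0,0,0,0,0,0],[0,0,0,0,0,0,0],[0,0,0,0,0,0,0],[0,0,0,0,0,0,0],[0,0,0,0,0,0,0],[0,0,0,0,0,0,0]]

```text
time: 10.1
ee_pos: [0.4261, -0.0923, 0.2229]
eef_rot: [-1.119, 2.935, -0.0]
ft_force: [-0.5, -0.1, 6.5]
finger_gap: 0.325
finger_force: 20.0
```

Scaled: -0.13 m / 0.75 = -0.1733, -0.11 m / 0.75 = -0.1467.

tcp_steps:
  moves:
    - [[0,0,0,0,0,-0.04,0],[0,0,0,0,0,-0.0933,0],[0,0,0,0,0,-0.1467,0],[0,0,0,0,0,-0.1733,0],[0,0,0,0,0,-0.1733,0]]

```text
time: 10.6
ee_pos: [0.4265, -0.0924, 0.3552]
eef_rot: [-1.117, 2.932, -0.005]
ft_force: [1.1, 0.1, -0.9]
finger_gap: 0.323
finger_force: 20.0
```

```bash
python3 -c "
from h import *
go(.511,.3575,.17,131.7)"
```

```text
rot [-0.004  0.002  0.   ] q6~ -2.65 | rot [-0.004 -0.007 -3.141] q6~ -5.79 | shift [-0.3624  0.2797  0.0128] t 10.6
```

Scaled: -0.362 m / 0.75 = -0.4827, -0.326 m / 0.75 = -0.4347.

tcp_steps:
  moves:
    - [[0,0,0,-0.048,0.0373,0,0],[0,0,0,-0.096,0.0747,0,0],[0,0,0,-0.144,0.112,0,0],[0,0,0,-0.1933,0.1493,0,0],[0,0,0,-0.2413,0.1867,0,0],[0,0,0,-0.2893,0.224,0,0],[0,0,0,-0.3387,0.2613,0,0],[0,0,0,-0.3867,0.2987,0,0],[0,0,0,-0.4347,0.336,0,0],[0,0,0,-0.4827,0.3733,0,0],[0,0,0,-0.4827,0.3733,0,0],[0,0,0,-0.4827,0.3733,0,0]]

```text
time: 11.8
ee_pos: [0.5095, 0.3583, 0.351]
eef_rot: [1.12, -2.933, 0.001]
ft_force: [-1.6, -0.5, 0.0]
finger_gap: 0.322
finger_force: 20.0
```

```bash
python3 -c "
from h import *
cv2.imwrite('pics/w_p2.png',optics.read_camera('wrist')[:,:,::-1])
go(.5108,.3576,.057,131.7)"
```

```text
rot [ 0.    -0.002  0.001] q6~ -1.78 | rot [ 0.004  0.    -3.141] q6~ -4.92 | shift [-0.0014 -0.0007  0.1223] t 11.8
```

View pics/w_p2.png

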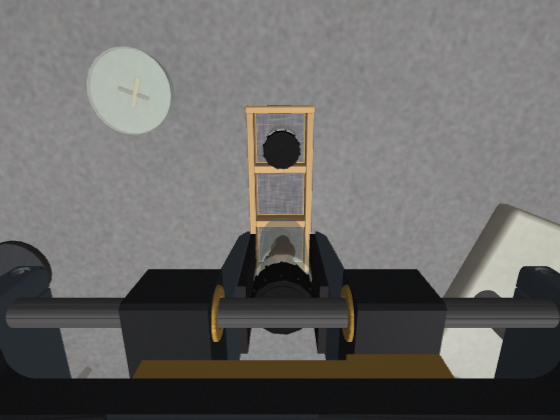

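Scaled: 0.116 m / 0.75 = 0.1547, 0.113 m / 0.75 = 0.1507.

tcp_steps:
  moves:
    - [[0,0,0,-0.0013,-0.0013,0.0533,0],[0,0,0,-0.0013,-0.0013,0.1067,0],[0,0,0,-0.0013,-0.0013,0.1333,0],[0,0,0,-0.0013,-0.0013,0.144,0],[0,0,0,-0.0013,-0.0013,0.1507,0],[0,0,0,-0.0013,-0.0013,0.1547,0],[0,0,0,-0.0013,-0.0013,0.1547,0],[0,0,0,-0.0013,-0.0013,0.1547,0]]

```text
time: 12.65
ee_pos: [0.5116, 0.3576, 0.2376]
eef_rot: [-1.118, 2.934, 0.0]
ft_force: [1.0, -0.2, -0.2]
finger_gap: 0.322
finger_force: 20.0
```

Scaled: 0.008 m / 0.75 = 0.0107, 0.007 m / 0.75 = 0.0093.

tcp_steps:
  moves:
    - [[0,0,0,0,0,0.0027,0],[0,0,0,0,0,0.0053,0],[0,0,0,0,0,0.008,0],[0,0,0,0,0,0.0093,0],[0,0,0,0,0,0.0107,0],[0,0,0,0,0,0.0107,0]]

```text
time: 13.25
ee_pos: [0.5113, 0.3576, 0.2289]
eef_rot: [-1.119, 2.936, 0.0]
ft_force: [-2.4, -0.6, 4.1]
finger_gap: 0.323
finger_force: 20.0
```

Scaled: -0.14 m / 0.75 = -0.1867, -0.1 m / 0.75 = -0.1333.

tcp_steps:
  moves:
    - [[0,0,0,0,0,0,0.4],[0,0,0,0,0,0,0.5],[0,0,0,0,0,0,0.6],[0,0,0,0,0,0,0.7],[0,0,0,0,0,0,0.8],[0,0,0,0,0,0,0.8],[0,0,0,0,0,-0.04,0.8],[0,0,0,0,0,-0.08,0.8],[0,0,0,0,0,-0.1333,1],[0,0,0,0,0,-0.1867,1],[0,0,0,0,0,-0.1867,1]]

```text
time: 14.35
ee_pos: [0.5123, 0.3582, 0.3742]
eef_rot: [-1.116, 2.928, 0.002]
ft_force: [0.4, -0.3, -0.7]
finger_gap: 0.998
finger_force: 0.0
```

Run:
```python
from h import *
c=optics.get_calibration("wrist"); im=optics.read_camera("wrist")[:,:,::-1]; cv2.imwrite("pics/w_after2.png",im)
roi=im[100:280,210:350]
for p,st in blobs(roi.max(2)<45,100): print(p+[210,100],st[2:],plane("wrist",p+[210,100],.086,c).round(4))
go(.49,-.355,.21,73.9)
```

```text
[284.1 139.5] [ 34  35 921] [0.4705 0.322  0.086 ]
[283.1 201.3] [ 33  35 876] [0.5093 0.3556 0.086 ]
[279.7 253.9] [ 31  34 829] [0.5477 0.3859 0.086 ]
rot [0.002 0.005 1.009] q6~ -0.78 | rot [-6.000e-03  2.000e-03 -2.132e+00] q6~ -3.92 | shift [ 0.4906 -0.5176 -0.0125] t 14.4
```

Scaled: -0.259 m / 0.75 = -0.3453, 0.245 m / 0.75 = 0.3267, 0.5 rad / 4 = 0.125.

tcp_steps:
  moves:
    - [[0,0,0.125,0.3267,-0.3453,-0.016,1],[0,0,0.125,0.3267,-0.3453,-0.016,1],[0,0,0.125,0.3267,-0.3453,-0.016,1],[0,0,0.125,0.3267,-0.3453,-0.016,1],[0,0,0.125,0.3267,-0.3453,-0.016,1],[0,0,0.125,0.3267,-0.3453,-0.016,1],[0,0,0.125,0.3267,-0.3453,-0.016,1],[0,0,0.125,0.3267,-0.3453,-0.016,1]]

```text
time: 15.2
ee_pos: [0.5003, -0.003, 0.3799]
eef_rot: [0.351, -3.12, 0.001]
ft_force: [-0.6, 0.4, -1.5]
finger_gap: 0.995
finger_force: 0.0
```

```bash
python3 -c "
from h import *
go(.49,-.355,.21,73.9)"
```

```text
rot [-0.001 -0.001  0.505] q6~ -1.41 | rot [ 2.000e-03 -1.000e-03 -2.636e+00] q6~ -4.56 | shift [ 0.0884 -0.3409 -0.0018] t 15.2
```

Scaled: -0.341 m / 0.75 = -0.4547, 0.088 m / 0.75 = 0.1173, 0.505 rad / 4 = 0.1263.

tcp_steps:
  moves:
    - [[0,0,0.1263,0.1173,-0.4547,-0.0027,1],[0,0,0.1263,0.1173,-0.4547,-0.0027,1],[0,0,0.1263,0.1173,-0.4547,-0.0027,1],[0,0,0.1263,0.1173,-0.4547,-0.0027,1],[0,0,0.1263,0.1173,-0.4547,-0.0027,1],[0,0,0.1263,0.1173,-0.4547,-0.0027,1],[0,0,0.1263,0.1173,-0.4547,-0.0027,1],[0,0,0.1263,0.1173,-0.4547,-0.0027,1],[0,0,0.1263,0.1173,-0.4547,-0.0027,1],[0,0,0.1263,0.1173,-0.4547,-0.0027,1]]

```text
time: 16.2
ee_pos: [0.4923, -0.3497, 0.3818]
eef_rot: [-0.433, -3.11, -0.002]
ft_force: [0.1, 0.5, -0.3]
finger_gap: 1.0
finger_force: 0.0
```

```bash
python3 -c "
from h import *
c=optics.get_calibration('wrist');np.save('w_st.npy',c['cam_to_world']);im=optics.read_camera('wrist')[:,:,::-1]
cv2.imwrite('pics/w_st.png',im);cv2.imwrite('pics/w_st_c.png',cv2.resize(im[100:300,180:380],(600,600),interpolation=cv2.INTER_CUBIC))"
```

```text
(no output)
```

View pics/w_st_c.png

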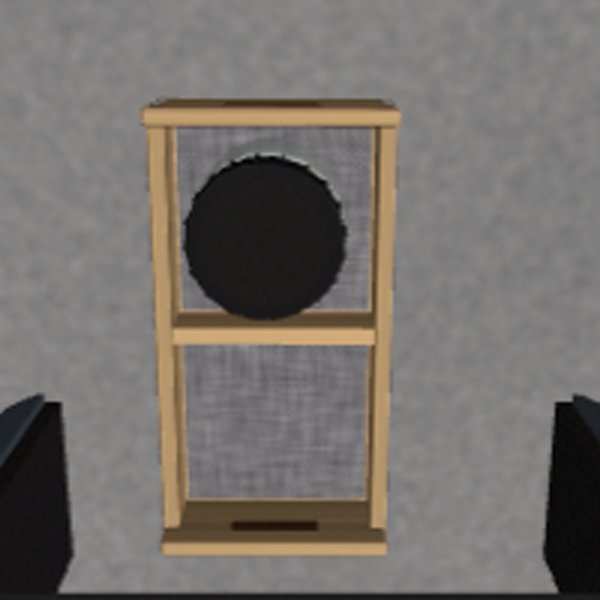

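Run:
```python
from h import *
c=optics.get_calibration("wrist"); c["cam_to_world"]=np.load("w_st.npy")
P=lambda a,b,z:plane("wrist",(180+a/3,100+b/3),z,c)[:2]
e2,d,e1=P(275,548.5,.04),P(275,336.5,.028),P(271,116,.04)
print(e1,d,e2,np.linalg.norm(e2-d),np.linalg.norm(e1-d))
v=e2-e1;print(np.degrees(np.arctan2(v[1],v[0])),"free",(d+e2)/2,(e1+e2)/2+v/np.linalg.norm(v)*.039,"stored",P(265,237,.066))
print("width at div",P(392,336.5,.028)-P(158,336.5,.028))
go(.3964,-.2038,.16,73.9)
```

```text
[ 0.43759561 -0.34514771] [ 0.51253504 -0.36612688] [ 0.58700475 -0.38757746] 0.07749751669912851 0.07782058916698895
-15.85368053399602 free [ 0.5497699  -0.37685217] [ 0.54981672 -0.37701667] stored [ 0.46971482 -0.35561142]
width at div [0.02256995 0.07966231]
rot [ 0.001 -0.001  0.005] q6~ -2.01 | rot [ 2.000e-03  1.000e-03 -3.136e+00] q6~ -5.15 | shift [0.1319 0.114  0.0504] t 16.2
```

Scaled: 0.132 m / 0.75 = 0.176, 0.114 m / 0.75 = 0.152.

tcp_steps:
  moves:
    - [[0,0,0,0.176,0.152,0.0667,1],[0,0,0,0.176,0.152,0.0667,1],[0,0,0,0.176,0.152,0.0667,1],[0,0,0,0.176,0.152,0.0667,1],[0,0,0,0.176,0.152,0.0667,1],[0,0,0,0.176,0.152,0.0667,1],[0,0,0,0.176,0.152,0.0667,1]]

```text
time: 16.95
ee_pos: [0.3972, -0.2052, 0.3331]
eef_rot: [0.432, 3.11, -0.001]
ft_force: [-0.6, -0.1, -0.5]
finger_gap: 1.002
finger_force: 0.0
```

```bash
python3 capcheck.py .06 pics/w_sj.png; python3 -c "
from h import *
print(plane('top',(421.8,252.2),.06))
go(.3964,-.2038,.046,73.9)"
```

```text
[280.9 207.7] [  61   62 2890] [ 0.3921 -0.2045  0.06  ]
[ 0.36624686 -0.30870452  0.06      ]
rot [-0.     0.001  0.005] q6~ -1.9 | rot [-2.000e-03 -1.000e-03 -3.137e+00] q6~ -5.04 | shift [0.0013 0.0014 0.1151] t 17.0
```

View pics/w_sj.png

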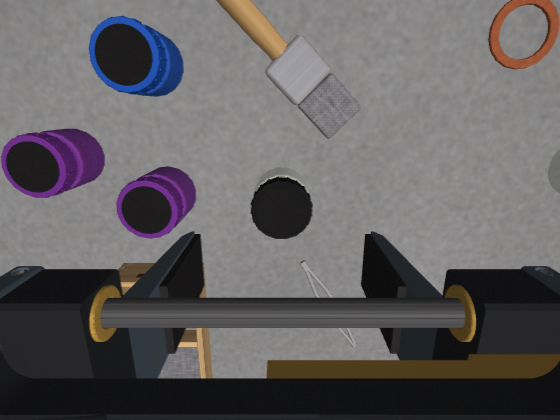

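Scaled: 0.115 m / 0.75 = 0.1533, 0.09 m / 0.75 = 0.12, 0.005 rad / 4 = 0.0013.

tcp_steps:
  moves:
    - [[0,0,0.0013,0.0027,0,0.0267,0.85],[0,0,0.0013,0.0027,0,0.0533,0.85],[0,0,0.0013,0.0027,0,0.08,0.85],[0,0,0.0013,0.0027,0,0.12,0.85],[0,0,0.0013,0.0027,0,0.1533,0.8],[0,0,0.0013,0.0027,0,0.1533,0.6],[0,0,0.0013,0.0027,0,0.1533,0.5],[0,0,0.0013,0.0027,0,0.1533,0.3],[0,0,0.0013,0.0027,0,0.1533,0],[0,0,0.0013,0.0027,0,0.1533,0],[0,0,0.0013,0.0027,0,0.1533,0],[0,0,0.0013,0.0027,0,0.1533,0]]
  clamp_n: 25

```text
time: 18.2
ee_pos: [0.3948, -0.2048, 0.2186]
eef_rot: [0.441, 3.109, -0.002]
ft_force: [-0.4, -2.0, 11.0]
finger_gap: 0.561
finger_force: 25.0
```

Careful with the scale: shifts go in shares of 0.75 m and turns go in shares of 4 rad. That gives: -0.11 m / 0.75 = -0.1467, -0.07 m / 0.75 = -0.0933.

tcp_steps:
  moves:
    - [[0,0,0,0,0,-0.04,0],[0,0,0,0,0,-0.0933,0],[0,0,0,0,0,-0.1467,0],[0,0,0,0,0,-0.1467,0]]

```text
time: 18.6
ee_pos: [0.3953, -0.205, 0.3323]
eef_rot: [0.44, 3.104, -0.006]
ft_force: [-0.8, -0.5, -1.7]
finger_gap: 0.56
finger_force: 25.0
```

```bash
python3 -c "
from h import *
go(.5498,-.377,.155,74.1)"
```

```text
rot [-0.003  0.007 -0.004] q6~ -1.91 | rot [0.011 0.004 3.137] q6~ 1.24 | shift [-0.1962 -0.1222  0.007 ] t 18.6
```

Scaled: -0.196 m / 0.75 = -0.2613, -0.066 m / 0.75 = -0.088.

tcp_steps:
  moves:
    - [[0,0,0,-0.0467,-0.0293,0,0],[0,0,0,-0.0933,-0.0587,0,0],[0,0,0,-0.14,-0.088,0,0],[0,0,0,-0.1867,-0.1173,0,0],[0,0,0,-0.2267,-0.1427,0,0],[0,0,0,-0.2613,-0.1627,0,0],[0,0,0,-0.2613,-0.1627,0,0],[0,0,0,-0.2613,-0.1627,0,0]]

```text
time: 19.4
ee_pos: [0.5487, -0.3763, 0.3269]
eef_rot: [-0.441, -3.109, -0.001]
ft_force: [0.5, 0.2, -0.8]
finger_gap: 0.558
finger_force: 25.0
```

```bash
python3 -c "
from h import *
cv2.imwrite('pics/w_p3.png',optics.read_camera('wrist')[:,:,::-1])
go(.5498,-.377,.0526,74.1)"
```

```text
rot [ 0.001 -0.001 -0.004] q6~ -1.98 | rot [-2.000e-03 -1.000e-03  3.137e+00] q6~ 1.16 | shift [-0.0018 -0.0008  0.1025] t 19.4
```

View pics/w_p3.png

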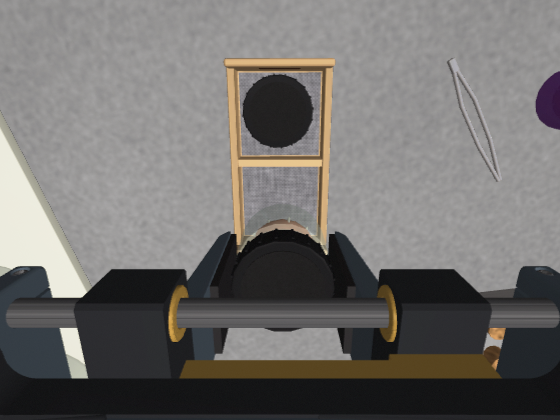

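Scaled: 0.096 m / 0.75 = 0.128, -0.001 m / 0.75 = -0.0013.

tcp_steps:
  moves:
    - [[0,0,0,-0.0013,0,0.0533,0],[0,0,0,-0.0013,0,0.0933,0],[0,0,0,-0.0013,0,0.1133,0],[0,0,0,-0.0013,0,0.1227,0],[0,0,0,-0.0013,0,0.128,0],[0,0,0,-0.0013,0,0.128,0],[0,0,0,-0.0013,0,0.128,0]]

```text
time: 20.15
ee_pos: [0.5501, -0.3767, 0.2329]
eef_rot: [0.441, 3.109, -0.001]
ft_force: [-0.9, 1.5, -1.2]
finger_gap: 0.562
finger_force: 25.0
```

Scaled: 0.0075 m / 0.75 = 0.01, 0.007 m / 0.75 = 0.0093.

tcp_steps:
  moves:
    - [[0,0,0,0,0,0.0027,0],[0,0,0,0,0,0.0053,0],[0,0,0,0,0,0.008,0],[0,0,0,0,0,0.0093,0],[0,0,0,0,0,0.01,0],[0,0,0,0,0,0.01,0]]

```text
time: 20.75
ee_pos: [0.5497, -0.3765, 0.2247]
eef_rot: [-0.441, -3.11, 0.0]
ft_force: [-2.5, 2.3, 7.2]
finger_gap: 0.561
finger_force: 25.0
```

Scaled: -0.15 m / 0.75 = -0.2, -0.1 m / 0.75 = -0.1333.

tcp_steps:
  moves:
    - [[0,0,0,0,0,0,0.6],[0,0,0,0,0,0,0.7],[0,0,0,0,0,0,0.8],[0,0,0,0,0,0,0.9],[0,0,0,0,0,0,0.9],[0,0,0,0,0,0,0.9],[0,0,0,0,0,-0.04,0.9],[0,0,0,0,0,-0.08,0.9],[0,0,0,0,0,-0.1333,1],[0,0,0,0,0,-0.2,1],[0,0,0,0,0,-0.2,1]]

```text
time: 21.85
ee_pos: [0.5509, -0.3773, 0.3812]
eef_rot: [0.44, 3.102, -0.009]
ft_force: [0.4, -0.4, -0.0]
finger_gap: 0.998
finger_force: 0.0
```

Run:
```python
from h import *
c=optics.get_calibration("wrist"); im=optics.read_camera("wrist")[:,:,::-1]; cv2.imwrite("pics/w_after3.png",im)
roi=im[60:280,210:350]
for p,st in blobs(roi.max(2)<45,300): print(p+[210,60],st[2:],plane("wrist",p+[210,60],.066,c).round(4))
go(.653,-.01,.21,-2.6)
```

```text
[280.3 102.8] [  58   61 2684] [ 0.4707 -0.3567  0.066 ]
[284.  192.9] [  53   54 2241] [ 0.5476 -0.3755  0.066 ]
rot [0.002 0.007 1.334] q6~ -0.64 | rot [-0.007  0.002 -1.807] q6~ -3.79 | shift [ 0.0034  0.381  -0.0051] t 21.9
```

Scaled: 0.381 m / 0.75 = 0.508, -0.005 m / 0.75 = -0.0067, 1.334 rad / 4 = 0.3335.

tcp_steps:
  moves:
    - [[0,0,0.3335,0.004,0.508,-0.0067,1],[0,0,0.3335,0.004,0.508,-0.0067,1],[0,0,0.3335,0.004,0.508,-0.0067,1],[0,0,0.3335,0.004,0.508,-0.0067,1],[0,0,0.3335,0.004,0.508,-0.0067,1],[0,0,0.3335,0.004,0.508,-0.0067,1],[0,0,0.3335,0.004,0.508,-0.0067,1],[0,0,0.3335,0.004,0.508,-0.0067,1],[0,0,0.3335,0.004,0.508,-0.0067,1],[0,0,0.3335,0.004,0.508,-0.0067,1],[0,0,0.3335,0.004,0.508,-0.0067,1],[0,0,0.3335,0.004,0.508,-0.0067,1]]

```text
time: 23.1
ee_pos: [0.6527, -0.0099, 0.3784]
eef_rot: [-2.268, -2.173, 0.001]
ft_force: [0.3, -0.6, -0.3]
finger_gap: 1.002
finger_force: 0.0
```

```bash
python3 -c "
from h import *
c=optics.get_calibration('wrist');np.save('w_ct.npy',c['cam_to_world']);im=optics.read_camera('wrist')[:,:,::-1]
cv2.imwrite('pics/w_ct.png',im);cv2.imwrite('pics/w_ct_c.png',cv2.resize(im[80:280,180:380],(600,600),interpolation=cv2.INTER_CUBIC))"
```

```text
(no output)
```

View pics/w_ct_c.png

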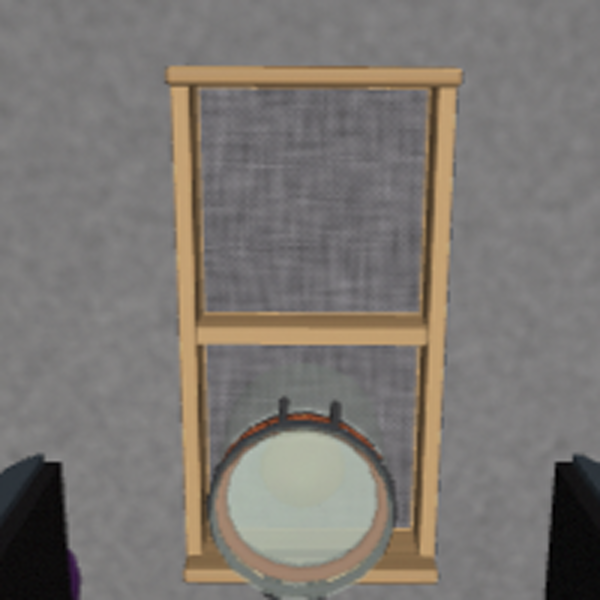

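Run:
```python
from h import *
c=optics.get_calibration("wrist"); c["cam_to_world"]=np.load("w_ct.npy")
P=lambda a,b,z:plane("wrist",(180+a/3,80+b/3),z,c)[:2]
e1,d,e2=P(311,576,.04),P(312.5,336,.028),P(314,76,.04)
print(e1,d,e2,np.linalg.norm(e2-d),np.linalg.norm(e1-d))
v=e2-e1;print(np.degrees(np.arctan2(v[1],v[0])),"free",(d+e2)/2,(e1+e2)/2+v/np.linalg.norm(v)*.043)
print("width",P(447,336,.028)-P(178,336,.028))
go(.448,.0735,.17,13.1)
```

```text
[ 0.65088079 -0.09605157] [ 0.65490304 -0.01071459] [0.65874163 0.07454054] 0.08534149690733975 0.0854317236941347
87.36169282453369 free [0.65682233 0.03191298] [0.65679054 0.0321989 ]
width [ 0.09237247 -0.00384582]
rot [-0.001 -0.    -0.272] q6~ -0.34 | rot [-0.00e+00  1.00e-03  2.87e+00] q6~ 2.81 | shift [ 0.0747 -0.2081  0.0368] t 23.1
```

Scaled: -0.208 m / 0.75 = -0.2773, 0.075 m / 0.75 = 0.1, -0.272 rad / 4 = -0.068.

tcp_steps:
  moves:
    - [[0,0,-0.068,0.1,-0.2773,0.0493,1],[0,0,-0.068,0.1,-0.2773,0.0493,1],[0,0,-0.068,0.1,-0.2773,0.0493,1],[0,0,-0.068,0.1,-0.2773,0.0493,1],[0,0,-0.068,0.1,-0.2773,0.0493,1],[0,0,-0.068,0.1,-0.2773,0.0493,1],[0,0,-0.068,0.1,-0.2773,0.0493,1],[0,0,-0.068,0.1,-0.2773,0.0493,1]]

```text
time: 23.95
ee_pos: [0.4497, 0.0741, 0.3425]
eef_rot: [1.955, 2.458, 0.001]
ft_force: [0.3, -0.6, 0.5]
finger_gap: 0.998
finger_force: 0.0
```

```bash
python3 -c "
from h import *
c=optics.get_calibration('wrist');np.save('w_cj.npy',c['cam_to_world']);im=optics.read_camera('wrist')[:,:,::-1]
cv2.imwrite('pics/w_cj.png',im);cv2.imwrite('pics/w_cj_c.png',cv2.resize(im[130:290,180:380],(800,640))[:600])"
```

```text
(no output)
```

View pics/w_cj_c.png

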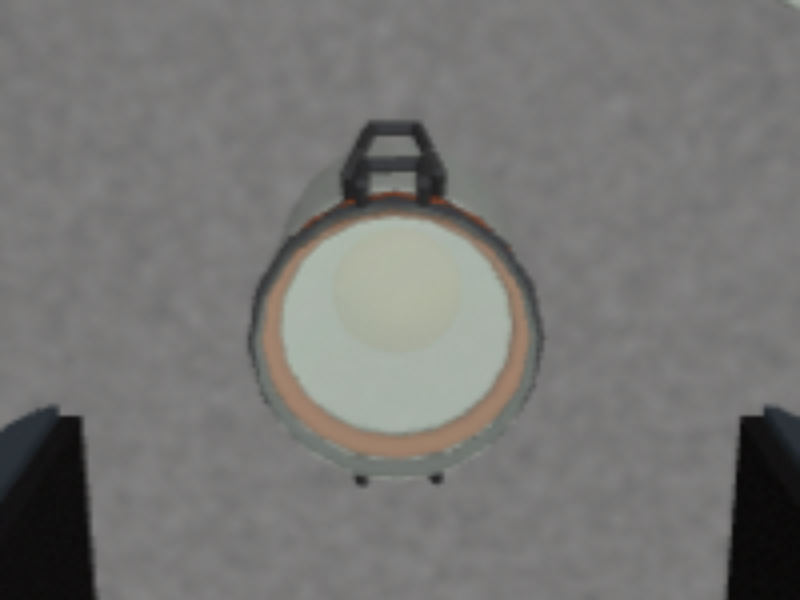

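Run:
```python
from h import *
c=optics.get_calibration("wrist"); c["cam_to_world"]=np.load("w_cj.npy")
print(plane("wrist",(180+396.5/4,130+338/4),.075,c))
go(.448,.073,.05,13.1)
```

```text
[0.44785388 0.07585645 0.075     ]
rot [ 0.001  0.    -0.002] q6~ -0.2 | rot [ 0.00e+00 -2.00e-03  3.14e+00] q6~ 2.95 | shift [-0.0006 -0.002   0.1204] t 24.0
```

Scaled: 0.12 m / 0.75 = 0.16, -0.002 m / 0.75 = -0.0027.

tcp_steps:
  moves:
    - [[0,0,0,0.0013,-0.0027,0.0267,1],[0,0,0,0.0013,-0.0027,0.0667,1],[0,0,0,0.0013,-0.0027,0.1067,1],[0,0,0,0.0013,-0.0027,0.1333,1],[0,0,0,0.0013,-0.0027,0.16,0.9],[0,0,0,0.0013,-0.0027,0.16,0.8],[0,0,0,0.0013,-0.0027,0.16,0.7],[0,0,0,0.0013,-0.0027,0.16,0.5],[0,0,0,0.0013,-0.0027,0.16,0],[0,0,0,0.0013,-0.0027,0.16,0],[0,0,0,0.0013,-0.0027,0.16,0],[0,0,0,0.0013,-0.0027,0.16,0]]
  clamp_n: 30

```text
time: 25.2
ee_pos: [0.4467, 0.075, 0.2231]
eef_rot: [1.954, 2.458, 0.002]
ft_force: [0.8, -1.2, 9.2]
finger_gap: 0.629
finger_force: 30.0
```

Scaled: -0.11 m / 0.75 = -0.1467, -0.09 m / 0.75 = -0.12.

tcp_steps:
  moves:
    - [[0,0,0,0,0,-0.0267,0],[0,0,0,0,0,-0.0667,0],[0,0,0,0,0,-0.12,0],[0,0,0,0,0,-0.1467,0],[0,0,0,0,0,-0.1467,0]]

```text
time: 25.7
ee_pos: [0.4468, 0.0752, 0.335]
eef_rot: [1.953, 2.456, 0.006]
ft_force: [0.1, 0.4, -1.9]
finger_gap: 0.627
finger_force: 30.0
```

```bash
python3 -c "
from h import *
go(.6567,.032,.16,-2.6)"
```

```text
rot [0.005 0.    0.272] q6~ 0.08 | rot [-0.     0.008 -2.869] q6~ -3.06 | shift [-0.0893  0.1948  0.0041] t 25.7
```

Scaled: 0.195 m / 0.75 = 0.26, 0.163 m / 0.75 = 0.2173, 0.272 rad / 4 = 0.068.

tcp_steps:
  moves:
    - [[0,0,0.0125,-0.02,0.0427,0,0],[0,0,0.025,-0.04,0.0867,0,0],[0,0,0.0375,-0.06,0.1293,0,0],[0,0,0.05,-0.08,0.1733,0,0],[0,0,0.06,-0.1,0.2173,0,0],[0,0,0.068,-0.1187,0.26,0,0],[0,0,0.068,-0.1187,0.26,0,0],[0,0,0.068,-0.1187,0.26,0,0]]

```text
time: 26.5
ee_pos: [0.6563, 0.0321, 0.3305]
eef_rot: [-2.27, -2.17, 0.002]
ft_force: [-0.8, -0.2, -1.6]
finger_gap: 0.631
finger_force: 30.0
```

```bash
python3 -c "
from h import *
go(.6567,.032,.0575,-2.6)"
```

```text
rot [-0.002 -0.     0.   ] q6~ 0.0 | rot [ 0.000e+00 -3.000e-03 -3.141e+00] q6~ -3.14 | shift [-1.00e-04  6.00e-04  1.01e-01] t 26.5
```

Touch expected at tcp z ≈ 0.229.

Scaled: 0.095 m / 0.75 = 0.1267, 0.092 m / 0.75 = 0.1227.

tcp_steps:
  moves:
    - [[0,0,0,0,0,0.0533,0],[0,0,0,0,0,0.0933,0],[0,0,0,0,0,0.1133,0],[0,0,0,0,0,0.1227,0],[0,0,0,0,0,0.1267,0],[0,0,0,0,0,0.1267,0],[0,0,0,0,0,0.1267,0]]

```text
time: 27.2
ee_pos: [0.6567, 0.0323, 0.2384]
eef_rot: [2.27, 2.17, 0.002]
ft_force: [-0.5, 0.1, -1.2]
finger_gap: 0.63
finger_force: 30.0
```

Scaled: 0.008 m / 0.75 = 0.0107, 0.006 m / 0.75 = 0.008.

tcp_steps:
  moves:
    - [[0,0,0,0,0,0.0027,0],[0,0,0,0,0,0.0053,0],[0,0,0,0,0,0.008,0],[0,0,0,0,0,0.0107,0],[0,0,0,0,0,0.0107,0],[0,0,0,0,0,0.0107,0]]

```text
time: 27.8
ee_pos: [0.6564, 0.0323, 0.2292]
eef_rot: [2.271, 2.171, 0.0]
ft_force: [0.3, 0.4, 0.7]
finger_gap: 0.632
finger_force: 30.0
```

Scaled: -0.15 m / 0.75 = -0.2, -0.1 m / 0.75 = -0.1333.

tcp_steps:
  moves:
    - [[0,0,0,0,0,0.0007,0],[0,0,0,0,0,0.0007,0.7],[0,0,0,0,0,0.0007,0.8],[0,0,0,0,0,0.0007,0.9],[0,0,0,0,0,0.0007,1],[0,0,0,0,0,0.0007,1],[0,0,0,0,0,0.0007,1],[0,0,0,0,0,-0.04,1],[0,0,0,0,0,-0.08,1],[0,0,0,0,0,-0.1333,1],[0,0,0,0,0,-0.2,1],[0,0,0,0,0,-0.2,1]]

```text
time: 29.0
ee_pos: [0.6576, 0.0323, 0.3862]
eef_rot: [2.265, 2.166, 0.011]
ft_force: [1.1, 0.0, 0.1]
finger_gap: 1.0
finger_force: 0.0
```

Run:
```python
from h import *
c=optics.get_calibration("wrist");w=optics.read_camera("wrist")[:,:,::-1]; s=optics.read_camera("scene")[:,:,::-1]
np.save("w_f.npy",c["cam_to_world"])
a=cv2.resize(s[110:370,140:420],(560,520)); b=cv2.resize(w[90:290,220:350],(240,370)); b=cv2.copyMakeBorder(b,0,150,0,0,cv2.BORDER_CONSTANT)
cv2.imwrite("pics/fin.png",np.hstack([a,b]))
```

```text
(no output)
```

View pics/fin.png

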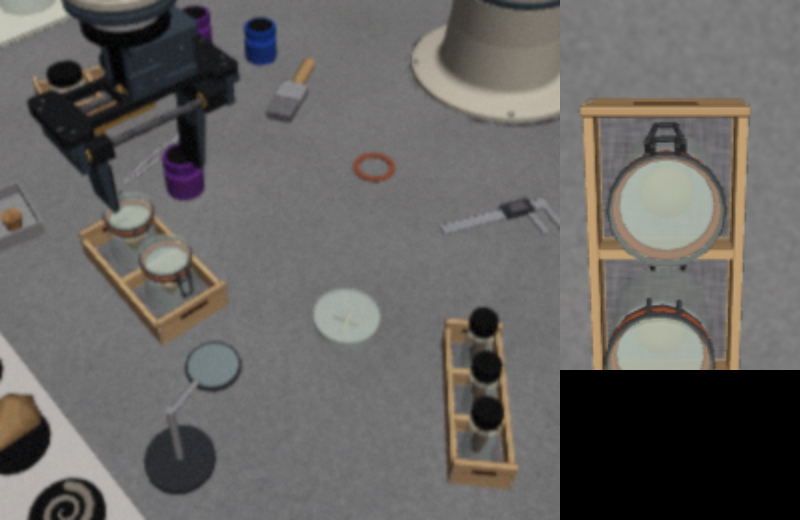

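Run:
```python
from h import *
from station import finish_job
c=optics.get_calibration("wrist"); c["cam_to_world"]=np.load("w_f.npy"); p=plane("wrist",(277.4,201.9),.081,c); print(p)
if np.hypot(p[0]-.6567,p[1]-.032)<.008: print(finish_job())
```

```text
[0.65720355 0.03410373 0.081     ]
the job is handed in; nothing more can be done
None
```

All four vessels stand upright in the free compartments of their own trays, each within about 3 mm of centre by my camera measurements, and the job was handed in at about 29 s of the 104 s allowed; no verdict was printed.

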